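Unlock the medicine strongbox and hold the key turned

TASK

Take the key with the round bow out of the wooden key block and put it into the keyhole in the lid of the grey strongbox, working it past the sticky pins until you feel it seat fully home, without ramming it. Then turn it a quarter turn clockwise (seen from above) against its return spring and finish while holding it turned, hand still on the key, so that a colleague can open the lid. Leave the other key in the block and disturb nothing else on the desk.

Things in the scene. Friction and masses are not known exactly. Their poses are not given: they have to be found in the camera images.
- key_bow (a point): Strongbox key, loose, upright in the block; the point is the centre of its grip. The bow is a black disc 36 mm across, 10 mm thick along x (pinch its flat faces, which look to +x and -x); top 19 mm above the point, lower edge 17 mm below. Under it a 6 mm shank; tip 56 mm below the point. z up.
- other_key_bow (a point): Another key in the block, with a smaller rectangular bow 24 mm wide (y), 10 mm thick (x) and 28 mm high, reaching from 17 mm below to 11 mm above the point; not wanted, stays where it is. It stands 60 mm from the strongbox key, along the block's y axis; which key stands in which slot changes.
- key_block: Light wooden block 50 x 130 x 36 mm (x, y, z), fixed; origin at the centre of its underside, z up. Two slots in its top at y = +30 and -30 mm, each 22 mm along y and 7 mm along x (about 1 mm play all round a bit), 28 mm deep; one key stands in each, its y axis along the block's y.
- keyhole (a point): Centre of the keyhole in the top face of the 44 mm square steel lock plate on the strongbox lid, 77 mm above the desk; z up. A slot 22.5 mm along y, 7.5 mm along x, chamfered 2 mm. The key enters straight down, its y axis along this y, either way round. The first 14 mm are a fixed throat: the key cannot turn there.
- strongbox: Grey steel medicine box 150 x 190 x 73 mm (x, y, z), fixed to the desk, carrying handle on its -x side, lock plate on the lid's middle 4 mm proud; origin at the centre of its underside.
- plug (a joint): Turn of the lock cylinder inside the box, rad: 0 at rest (slot in line with the keyhole), grows as the key is turned clockwise seen from above, hard stop at 1.6 (a quarter turn). A spring turns it back when let go: about 0.02 N m at 0, 0.1 N m at the stop. The key has about 0.1 rad of play in it.
- key_tip (a point): Lower end of the strongbox key, on its axis, 56 mm below key_bow. The lowest 12 mm carry two opposite bits, together 20 mm along the key's y axis and 5 mm thick along x, alike both ways round. Mass 40 g.
- seat (a point): The hard stop at the bottom of the keyway, 27.5 mm below the lock face; only there can the key turn (its grip point is then 28.5 mm above the face), and once turned it cannot be pulled out. Before it two sprung pins give a false stop at a tip depth of about 6 mm, resisting 5 to 10 N; small twists (3 degrees) while pushing help. Past them it slides easily.
- tub: Round white tub of cotton wool, 80 mm wide and 160 mm high, behind the strongbox; bystander. Origin at the centre of its underside.
- logger: Flat white temperature logger 52 x 82 x 17 mm behind the strongbox; bystander. Origin at the centre of its underside.
- marker: Black felt marker 130 mm long lying on the desk behind the key block; bystander. Origin at the centre of its underside.
There are look-alikes about, which are no part of the job. Of the things like the key_block, leave any that is blue or purple; of the rest the smaller one is meant.

How it is judged:
By the outcome, as a careful person would: the job done as asked, in the order asked, and still so for the second after the job is handed in, while the arm keeps its last pose, push and grip.
It also fails if it takes over 48 s, if anything falls off the work surface, if the arm or the gripper's body presses on something with over 40 N, if the wrist force passes 120 N, or if a joint passes its speed limit or range.

ROBOT

A 7-joint arm with a two-finger parallel gripper is mounted at the origin on a cart in front of the work surface, level with it; the furniture and walls round the work are solid. World frame = base frame: x ahead of the robot, y to its left, z up, the work surface at z = 0. Lengths are in mm, angles in rad, forces in N, time in s.
With the tool pointing down it reaches from about 400 to 750 mm from the base axis. Payload 19.5 kg.
Tool frame: the origin (TCP) lies midway between the tips of the shut fingers; the grasp point (between the pads) lies 19 mm behind it; z points along the fingers, y is the direction in which the jaws open and shut (so a half turn about z gives the same grasp; the last joint's range is limited). The gripper opens to 85 mm and grips with 20 to 120 N. Pads are 22 mm wide; open, the fingers measure 114 mm over their backs; the gripper's body (76 mm by 85 mm) begins 54 mm behind the grasp point. The pads swing forward as they close: fully open they stand 13 mm farther back than shut.
Start: joints at [-1.211, 0.707, -0.028, 1.485, 0.022, 0.951, -0.075], TCP at [224.854, 529.184, 231.268] pointing down, gripper open.
Joint ranges: [-2.71, 2.71], [-0.32, 2.16], [-1.57, 1.52], [0, 2.45], [-1.46, 4.6], [0, 2.02], [-2.83, 2.83]. Speed limits (rad/s): [1.89, 1.89, 2.57, 2.57, 3.01, 3.01, 3.01].

INTERFACE

Orientations are given as a unit quaternion [w, x, y, z].
In Python, from station import bot, optics, workorder gives the robot as it stands. The module is installed in compiled form; this text tells all that it offers.
- The arm moves only by the tool move_arm, never from a script. Its argument "increments" is a list of rows, each a list of 7 numbers: the turn, a rotation vector about the tool's x, y, z each as a share of pi rad, from -1 to 1, then the shift along the tool's x, y, z each as a share of 0.25 m, from -1 to 1, then the opening, from -1 (shut) to 1 (fully open), so that 0 is half open. A call has 1 to 10 rows; each row is the pose to reach, as a shift and turn from the pose measured when the call began, along the tool's axes at that moment, turning the shorter way round; what a row does not reach only later rows make up. A row lasts 1/8 s, in which the tool goes at most 62.5 mm and 10.7 degrees, less where a joint would pass 70% of its speed; a pose out of reach is approached as far as the arm can. A call with a number of a shift or a turn outside -1 to 1 is refused whole. A call with a gripper value outside its range is refused whole. The fingers move at their own pace and stop on an object; "force" is the grip in N (left out, the last holds). Time passes only in rows, so rows that repeat a pose let the fingers close. It gives the time, the measured TCP pose, the force and the opening at its end, in the units of the state.
- bot.get_state(): the state, without advancing time (a new reading comes with each control period).
- optics.read_camera(name): name is "scene" or "top" or "wrist"; returns a dict with "img" (400x640x3 uint8, blue, green, red), "vfov" (degrees; the focal length in pixels is half the picture's height over the tangent of half this angle, whatever the lens; pixels are square), "cx", "cy" (the principal point, pixels), "k1" (the pictures are not rectified: a ray, as slopes to the right and down, at radius r is drawn at 1 + k1 r^2 times it, then the intrinsics apply), "extrinsics" (4x4, takes a point from camera to world coordinates). Camera axes: x right, y up, looking along -z (the intrinsics and any distortion apply to the point x, -y, -z); pixel columns grow to the right and rows downward; lengths in mm; the calibration is good to about 2 mm. A picture is of the moment at which its call begins. There is no depth.
- workorder.job_done(): hands the job in, once; it reports no verdict.
The state is a dict: "time": time; "q": joint angles; "dq": joint speeds; "joint_efforts": joint torques, N m; "tool_pos": TCP position; "orientation": TCP orientation; "wrist_force": force on the tool from outside, world axes, zero at the start; "moment": the same for the moment, N m; "gripper_width": finger opening in mm.
Only numpy, scipy, OpenCV 4.12 (cv2) and the standard library are available. Lean on these libraries where they do the work, as an engineer would, in place of code of your own. Each camera call takes 0.05 s, during which the arm holds its last target.

## Working session

There is one attempt and no reset: what is moved stays moved. The work goes in short steps, Python scripts to look and compute and a tool call to move; the robot and the scene stay as the last step left them, time stands still between calls to the robot, and variables do not carry over. Pictures are saved under pics/ and viewed, and the job is handed in when it is done.

Besides the shell and the picture viewer there is one more tool, called after "Emit:" by a JSON object that holds its "fn" and its "kwargs". move_arm: Moves the arm, as the interface text tells. Its arguments: {"type":"object","properties":{"increments":{"type":"array"},"force":{"type":"number"}},"required":["increments"]}

```bash
mkdir -p pics
cat > h.py <<'E'
import numpy as np, cv2
from station import bot, optics, workorder
def cam(n):
    c=optics.read_camera(n); return c
def ray(c,u,v):
    f=200/np.tan(np.radians(c["vfov"])/2)
    d=np.array([(u-c["cx"])/f,(v-c["cy"])/f]); s=d.copy()
    for _ in range(30): s=d/(1+c["k1"]*(s@s))
    E=np.array(c["extrinsics"]); r=E[:3,:3]@np.array([s[0],-s[1],-1]); return E[:3,3],r/np.linalg.norm(r)
def onz(c,u,v,z):
    o,r=ray(c,u,v); return o+r*(z-o[2])/r[2]
def proj(c,p):
    f=200/np.tan(np.radians(c["vfov"])/2)
    E=np.array(c["extrinsics"]); q=E[:3,:3].T@(np.array(p)-E[:3,3]); s=np.array([q[0],-q[1]])/-q[2]
    s=s*(1+c["k1"]*(s@s)); return s*f+[c["cx"],c["cy"]]
def tri(l):
    A=0;b=0
    for c,u,v in l:
        o,r=ray(c,u,v); P=np.eye(3)-np.outer(r,r); A=A+P;b=b+P@o
    return np.linalg.solve(A,b)
E
python3 - <<'E'
from h import *
import pickle
d={}
for n in("scene","top","wrist"):
    c=cam(n); d[n]=c; cv2.imwrite(f"pics/{n}0.png",c["img"]); print(n,c["vfov"],c["k1"],np.round(c["extrinsics"],2).tolist())
pickle.dump(d,open("c0.pkl","wb"))
print(bot.get_state())
E
```

```text
scene 43.92434372410984 -0.10664067831540129 [[0.8, 0.26, -0.54, -125.84], [-0.6, 0.34, -0.72, -1016.84], [-0.0, 0.9, 0.43, 634.16], [0.0, 0.0, 0.0, 1.0]]
top 45.2029916630269 -0.08301407060082465 [[0.01, 1.0, -0.1, 447.88], [-1.0, 0.01, -0.0, -102.37], [-0.0, 0.1, 1.0, 1149.45], [0.0, 0.0, 0.0, 1.0]]
wrist 61.729119054168606 0.011761615772748662 [[0.39, -0.89, -0.25, 161.11], [0.92, 0.38, 0.11, 556.07], [-0.0, -0.27, 0.96, 372.16], [0.0, 0.0, 0.0, 1.0]]
{'time': 0.15, 'q': array([-1.2106684 ,  0.70694455, -0.02759303,  1.48489247,  0.02202013,
        0.95091135, -0.07549228]), 'dq': array([ 0.00092704, -0.00286448,  0.00285881, -0.00017614, -0.00145649,
        0.00163079,  0.00111581]), 'joint_efforts': array([ 3.06484044e-04, -8.83311725e+01,  1.23398557e+00, -2.36194539e+01,
        1.67457660e-02,  5.39447239e-03,  1.03032792e-04]), 'tool_pos': array([224.81683735, 529.00529702, 230.94376732]), 'orientation': array([-5.77901088e-05,  1.99565272e-01,  9.79884442e-01, -4.22518831e-04]), 'wrist_force': array([ 0.49629866,  0.05799657, -0.52290985]), 'moment': array([-0.03164136, -0.01124961, -0.02484291]), 'gripper_width': 85.47089729787369}
```

View pics/scene0.png

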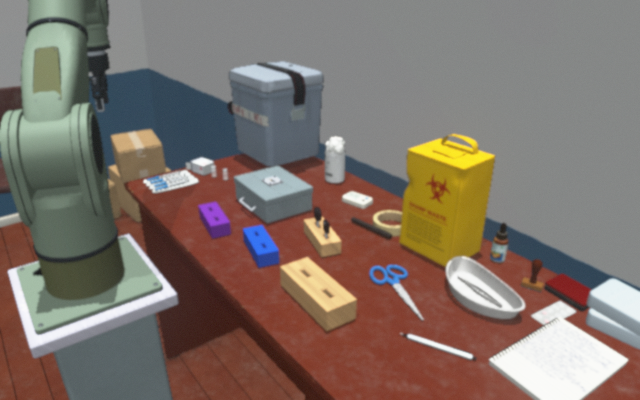

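View pics/top0.png

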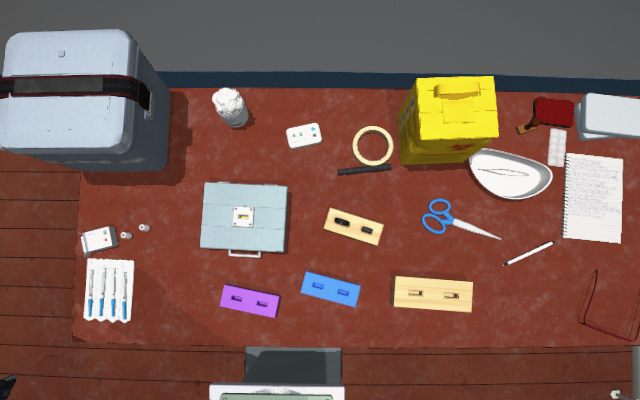

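View pics/wrist0.png

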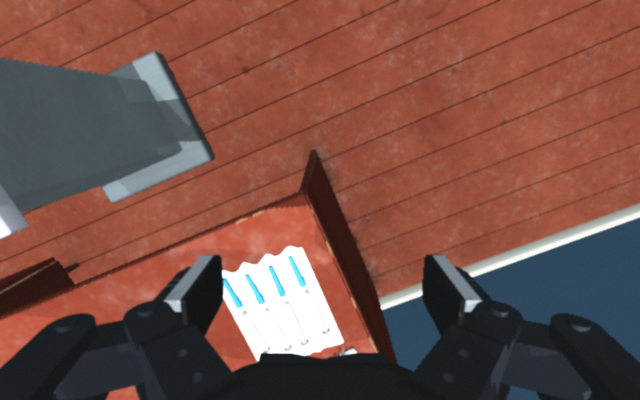

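Run:
```python
from h import *
import pickle
d=pickle.load(open("c0.pkl","rb"));t=d["top"];s=d["scene"]
print(proj(t,[225,529,231]),proj(s,[225,529,231]),proj(t,[0,0,0]),proj(s,[0,0,0]))
a=cv2.resize(t["img"][195:255,315:395],None,fx=5,fy=5,interpolation=cv2.INTER_CUBIC)
b=cv2.resize(t["img"][175:260,195:295],None,fx=4,fy=4,interpolation=cv2.INTER_CUBIC)
e=cv2.resize(s["img"][160:260,220:350],None,fx=4.5,fy=4.5,interpolation=cv2.INTER_CUBIC)
W=np.zeros((345,800,3),np.uint8);W[:300,:400]=a;W[:340,400:]=b
cv2.imwrite("pics/z1.png",W);cv2.imwrite("pics/z2.png",e)
```

```text
[ -0.4731967  367.39492363] [103.5182289  111.12681309] [276.86444788 449.73079902] [ 86.63589993 280.82885274]
```

View pics/z1.png

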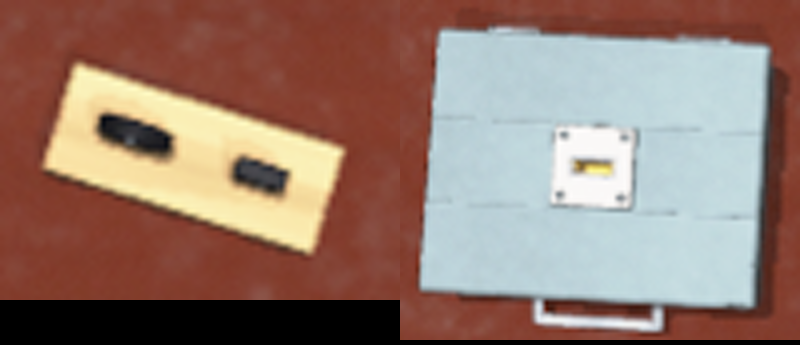

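View pics/z2.png

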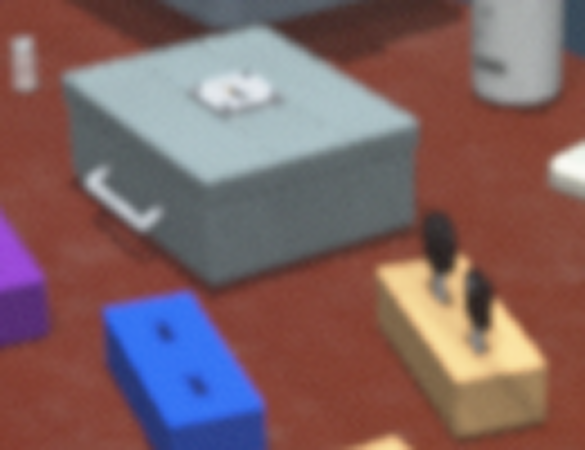

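Run:
```python
from h import *
import pickle
d=pickle.load(open("c0.pkl","rb"));t=d["top"];s=d["scene"]
im=t["img"].astype(int);hsv=cv2.cvtColor(t["img"],cv2.COLOR_BGR2HSV)
m=np.zeros((400,640),np.uint8); roi=np.s_[200:250,318:390]
b,g,r=im[...,0],im[...,1],im[...,2]
m[roi]=(((g>120)|((r<70)&(g<70)))[roi]*255)
m=cv2.morphologyEx(m,cv2.MORPH_OPEN,np.ones((3,3)))
cs,_=cv2.findContours(m,0,1);c=max(cs,key=cv2.contourArea)
box=cv2.boxPoints(cv2.minAreaRect(c));print("blk px",box.round(1).tolist())
P=np.array([onz(t,*p,36) for p in box]);print(P.round(1),P.mean(0))
e=np.roll(P,-1,0)-P;print(np.linalg.norm(e,axis=1),np.degrees(np.arctan2(e[:,1],e[:,0])))
# dark keys
m2=np.zeros((400,640),np.uint8);m2[roi]=((im.max(2)<95)[roi]*255)
fill=cv2.fillPoly(np.zeros_like(m2),[box.astype(int)],255)
fill=cv2.erode(fill,np.ones((3,3)));m2&=fill
cs,_=cv2.findContours(m2,0,1)
for k in cs:
    if cv2.contourArea(k)<10: continue
    rr=cv2.minAreaRect(k);M=cv2.moments(k);u,v=M['m10']/M['m00'],M['m01']/M['m00'];print("key",rr,u,v,onz(t,u,v,80),onz(t,u,v,70))
# plate
m3=np.zeros((400,640),np.uint8);roi=np.s_[200:235,225:262];m3[roi]=((im.min(2)>205)[roi]*255)
cs,_=cv2.findContours(m3,0,1);c=max(cs,key=cv2.contourArea)
rr=cv2.minAreaRect(c);box=cv2.boxPoints(rr);print("plate",rr,cv2.contourArea(c));P=np.array([onz(t,*p,77) for p in box]);print(P.round(1),P.mean(0))
e=np.roll(P,-1,0)-P;print(np.linalg.norm(e,axis=1),np.degrees(np.arctan2(e[:,1],e[:,0])))
y=np.zeros((400,640),np.uint8);y[roi]=((r-b>60)[roi]*255);yy,xx=np.nonzero(y);print("slot",len(xx),xx.min(),xx.max(),yy.min(),yy.max(),onz(t,xx.mean(),yy.mean(),77))
# lid
m4=np.zeros((400,640),np.uint8);roi=np.s_[175:252,195:295];m4[roi]=(((b>130)&(g>130))[roi]*255);m4=cv2.morphologyEx(m4,cv2.MORPH_OPEN,np.ones((7,7)))
cs,_=cv2.findContours(m4,0,1);c=max(cs,key=cv2.contourArea)
box=cv2.boxPoints(cv2.minAreaRect(c));P=np.array([onz(t,*p,73) for p in box]);print("lid",P.round(1),P.mean(0))
e=np.roll(P,-1,0)-P;print(np.linalg.norm(e,axis=1),np.degrees(np.arctan2(e[:,1],e[:,0])))
```

```text
blk px [[322.79998779296875, 228.1999969482422], [329.6000061035156, 206.89999389648438], [384.0, 224.1999969482422], [377.20001220703125, 245.5]]
[[ 519.  -102.3   36. ]
 [ 569.  -117.6   36. ]
 [ 529.8 -244.5   36. ]
 [ 480.1 -228.6   36. ]] [ 524.44766035 -173.25760946   36.        ]
[ 52.27345354 132.78137913  52.14611979 132.21332572] [ -17.05692104 -107.17617003  162.31914294   72.87983875]
key ((366.61767578125, 229.52943420410156), (9.701424598693848, 4.6081767082214355), 14.03624439239502) 366.45771144278604 229.56218905472636 [ 514.11252936 -199.67124267   80.        ] [ 514.73181309 -200.5810893    70.        ]
key ((341.5000305175781, 221.50001525878906), (14.546475410461426, 5.0596442222595215), 18.43494987487793) 341.54464285714283 221.55357142857142 [ 531.47773611 -143.99143237   80.        ] [ 532.25939572 -144.38063691   70.        ]
plate ((242.53233337402344, 216.0793914794922), (19.78769874572754, 19.864395141601562), 4.39870548248291) 326.5
[[520.9 101.8  77. ]
 [565.7  99.6  77. ]
 [562.7  54.9  77. ]
 [518.   57.2  77. ]] [541.81393894  78.3591415   77.        ]
[44.806307   44.83558281 44.7333957  44.65822622] [ -2.79279938 -93.84507982 176.98165161  86.24474397]
slot 21 239 247 215 218 [540.57227091  76.38322415  77.        ]
lid [[470.9 175.1  73. ]
 [622.6 171.   73. ]
 [612.4 -20.2  73. ]
 [461.8 -13.6  73. ]] [541.92063703  78.0578514   73.        ]
[151.8195955  191.46884126 150.81820242 188.91914192] [ -1.53409676 -93.05242772 177.50626719  87.23728644]
```

Emit:
{"fn": "move_arm", "kwargs": {"increments": [[0,0,0.02,-0.08,-0.07,0,1],[0,0,0.05,-0.18,-0.17,0,1],[0,0,0.08,-0.3,-0.28,0,1],[0,0,0.11,-0.42,-0.39,0,1],[0,0,0.14,-0.54,-0.5,0,1],[0,0,0.17,-0.66,-0.61,0,1],[0,0,0.2,-0.78,-0.72,0,1],[0,0,0.22,-0.9,-0.83,0,1],[0,0,0.234,-1,-0.92,0,1],[0,0,0.234,-1,-0.92,0,1]], "force": 40}}

```text
time: 1.4
tool_pos: [365.7, 217.9, 231.2]
orientation: [0.0, 0.54, 0.842, -0.001]
wrist_force: [-1.2, 0.8, -1.2]
gripper_width: 85.3
```

```bash
cat >> h.py <<'E'
from scipy.spatial.transform import Rotation as R
def goto(p,yaw):
    """tool-down target p, tool y axis heading yaw(deg); returns increments"""
    s=bot.get_state();w,x,y,z=s["orientation"];A=R.from_quat([x,y,z,w])
    a=np.radians(yaw);ty=np.array([np.cos(a),np.sin(a),0]);tz=np.array([0,0,-1.]);T=R.from_matrix(np.stack([np.cross(ty,tz),ty,tz],1))
    rv=(A.inv()*T).as_rotvec()/np.pi; sh=A.inv().apply(np.array(p)-s["tool_pos"])/250
    print("t",round(s["time"],2),"pos",s["tool_pos"].round(1),"yaw",np.degrees(np.arctan2(*A.as_matrix()[[1,0],1])).round(2),"tilt",A.as_matrix()[2].round(4),"w",round(s["gripper_width"],1),"F",s["wrist_force"].round(1),"M",s["moment"].round(2),"q",s["q"].round(2))
    print("inc",rv.round(4),sh.round(4))
E
python3 -c "
from h import *
goto([533,-144,230],-17.3)"
```

```text
t 1.4 pos [365.7 217.9 231.2] yaw 24.64 tilt [-1.1e-03 -6.0e-04 -1.0e+00] w 85.3 F [-1.2  0.8 -1.2] M [0.01 0.01 0.  ] q [-0.7   0.5   0.14  1.99 -0.11  0.65 -0.06]
inc [-1.00e-04  4.00e-04  2.33e-01] [-1.5947  0.0049  0.0066]
```

Emit:
{"fn": "move_arm", "kwargs": {"increments": [[0,0,0.01,-0.06,0,0,1],[0,0,0.03,-0.16,0,0,1],[0,0,0.05,-0.28,0,0,1],[0,0,0.07,-0.4,0,0,1],[0,0,0.09,-0.52,0,0,1],[0,0,0.11,-0.64,0,0,1],[0,0,0.13,-0.76,0,0,1],[0,0,0.14,-0.88,0,0,1],[0,0,0.15,-1,0,0,1]]}}

```text
time: 2.52
tool_pos: [470.3, -10.2, 231.4]
orientation: [0.0, 0.722, 0.692, -0.001]
wrist_force: [0.4, -0.3, 0.3]
gripper_width: 85.8
```

```bash
python3 -c "
from h import *
goto([533,-144,200],-17.3)"
```

```text
t 2.52 pos [470.3 -10.2 231.4] yaw -2.42 tilt [-1.3e-03 -2.0e-04 -1.0e+00] w 85.8 F [ 0.4 -0.3  0.3] M [ 0.02  0.04 -0.01] q [-0.18  0.57  0.23  1.85 -0.18  0.74  0.11]
inc [-0.      0.0004  0.0827] [-0.5239  0.2733  0.1263]
```

Emit:
{"fn": "move_arm", "kwargs": {"increments": [[0,0,0.02,-0.08,0.04,0.02,1],[0,0,0.04,-0.2,0.1,0.05,1],[0,0,0.06,-0.32,0.17,0.08,1],[0,0,0.08,-0.44,0.23,0.11,1],[0,0,0.083,-0.52,0.27,0.126,1],[0,0,0.083,-0.524,0.273,0.126,1]]}}

```text
time: 3.28
tool_pos: [532.8, -145.1, 199.5]
orientation: [0.0, 0.806, 0.592, -0.001]
wrist_force: [0.6, -0.4, -0.5]
gripper_width: 85.5
```

```bash
python3 -c "
from h import *
import pickle
goto([533,-144,200],-17.3)
c=cam('wrist');cv2.imwrite('pics/w1.png',c['img']);pickle.dump(c,open('w1.pkl','wb'))
print(proj(c,[532,-144,83]),proj(c,[524.4,-173.3,36]))"
```

```text
t 3.27 pos [ 532.8 -145.1  199.5] yaw -17.45 tilt [-1.9e-03 -5.0e-04 -1.0e+00] w 85.5 F [ 0.6 -0.4 -0.5] M [0.01 0.05 0.02] q [ 0.07  0.73  0.27  1.62 -0.24  0.83  0.13]
inc [-0.0002  0.0006 -0.0009] [ 0.0045 -0.0008 -0.0019]
[322.41674143 195.84876175] [324.09764326 213.95273293]
```

View pics/w1.png

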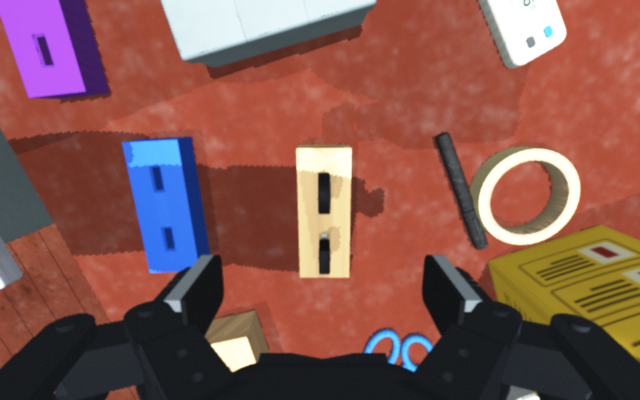

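Run:
```python
from h import *
import pickle
c=pickle.load(open("w1.pkl","rb"));im=c["img"].astype(int)
m=np.zeros((400,640),np.uint8);roi=np.s_[140:285,290:358];m[roi]=((im[...,1]>110)|(im.max(2)<70))[roi]*255
m=cv2.morphologyEx(m,cv2.MORPH_OPEN,np.ones((7,7)))
cs,_=cv2.findContours(m,0,1);k=max(cs,key=cv2.contourArea);b=cv2.boxPoints(cv2.minAreaRect(k));print(b)
P=np.array([onz(c,*p,36) for p in b]);print(P.round(1),P.mean(0));e=np.roll(P,-1,0)-P;print(np.linalg.norm(e,axis=1),np.degrees(np.arctan2(e[:,1],e[:,0])))
m=np.zeros((400,640),np.uint8);roi=np.s_[165:275,305:345];m[roi]=(im.max(2)<60)[roi]*255
cs,_=cv2.findContours(m,0,1)
for k in cs:
    if cv2.contourArea(k)>20:
        x,y,w,h=cv2.boundingRect(k);print(x,y,w,h,cv2.minAreaRect(k),onz(c,x+w/2-.5,y+h/2-.5,75))
```

```text
[[295. 145.]
 [352. 145.]
 [352. 278.]
 [295. 278.]]
[[ 518.9 -103.1   36. ]
 [ 568.  -118.6   36. ]
 [ 531.  -246.5   36. ]
 [ 476.  -229.3   36. ]] [ 523.46461367 -174.36216666   36.        ]
[ 51.42733787 133.23020674  57.57177838 133.24879602] [ -17.489366   -106.12457393  162.53377756   71.2329488 ]
320 239 9 34 ((324.0, 255.5), (33.0, 8.0), 90.0) [ 516.65447214 -197.20386827   75.        ]
319 174 11 39 ((324.0, 193.0), (38.0, 10.0), 90.0) [ 533.3218949  -144.09179158   75.        ]
```

```bash
python3 -c "
from h import *
goto([533.3,-144.4,45],-17.4)"
```

```text
t 3.33 pos [ 532.8 -144.2  199.8] yaw -17.38 tilt [-1.3e-03 -4.0e-04 -1.0e+00] w 85.3 F [ 0.4 -0.1 -0.1] M [ 0.04 -0.02 -0.04] q [ 0.07  0.73  0.27  1.62 -0.24  0.83  0.13]
inc [-0.0001  0.0004  0.0001] [5.000e-04 2.400e-03 6.191e-01]
```

Emit:
{"fn": "move_arm", "kwargs": {"increments": [[0,0,0,0,0.002,0.06,1],[0,0,0,0,0.002,0.16,1],[0,0,0,0,0.002,0.27,1],[0,0,0,0,0.002,0.37,1],[0,0,0,0,0.002,0.46,1],[0,0,0,0,0.002,0.53,1],[0,0,0,0,0.002,0.58,1],[0,0,0,0,0.002,0.61,1],[0,0,0,0,0.002,0.619,1],[0,0,0,0,0.002,0.619,1]]}}

```text
time: 4.58
tool_pos: [533.3, -144.5, 45.3]
orientation: [0.0, 0.806, 0.592, -0.001]
wrist_force: [0.4, -0.8, 0.5]
gripper_width: 85.6
```

```bash
python3 -c "
from h import *
goto([533.3,-144.4,45],-17.4)
c=cam('wrist');cv2.imwrite('pics/w2.png',c['img'])"
```

```text
t 4.58 pos [ 533.3 -144.5   45.3] yaw -17.38 tilt [-0.0013 -0.     -1.    ] w 85.6 F [ 0.4 -0.8  0.5] M [-0.05 -0.01 -0.03] q [ 0.12  0.96  0.17  1.74 -0.31  0.47  0.19]
inc [-0.      0.0004  0.0001] [ 0.0002 -0.      0.0011]
```

View pics/w2.png

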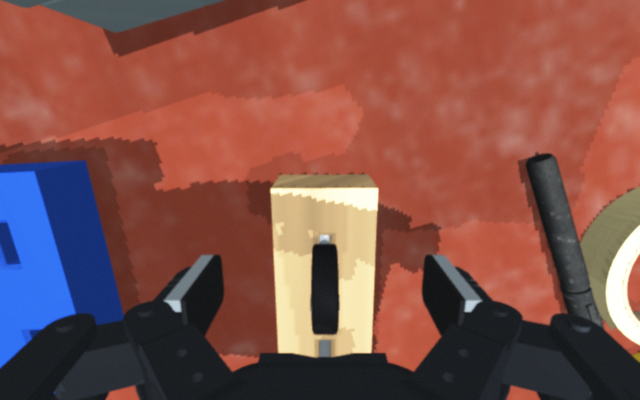

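Emit:
{"fn": "move_arm", "kwargs": {"increments": [[0,0,0,0,0,0,-0.5],[0,0,0,0,0,0,-0.7],[0,0,0,0,0,0,-1],[0,0,0,0,0,0,-1],[0,0,0,0,0,0,-1],[0,0,0,0,0,0,-1],[0,0,0,0,0,0,-1]], "force": 60}}

```text
time: 5.5
tool_pos: [533.4, -144.5, 45.5]
orientation: [0.001, 0.806, 0.592, -0.0]
wrist_force: [1.5, 1.1, 2.6]
gripper_width: 9.2
```

```bash
python3 -c "
from h import *
goto([533.3,-144.4,145],-17.4)
c=cam('wrist');cv2.imwrite('pics/w3.png',c['img'])"
```

```text
t 5.5 pos [ 533.4 -144.5   45.5] yaw -17.38 tilt [-1.2e-03  4.0e-04 -1.0e+00] w 9.2 F [1.5 1.1 2.6] M [ 0.03 -0.08  0.05] q [ 0.12  0.96  0.17  1.74 -0.31  0.47  0.19]
inc [0.0001 0.0004 0.0001] [-3.000e-04 -5.000e-04 -3.981e-01]
```

View pics/w3.png

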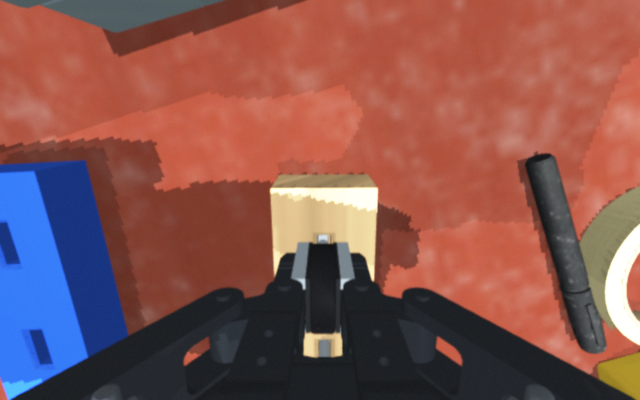

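Emit:
{"fn": "move_arm", "kwargs": {"increments": [[0,0,0,0,0,-0.02,-1],[0,0,0,0,0,-0.05,-1],[0,0,0,0,0,-0.09,-1],[0,0,0,0,0,-0.14,-1],[0,0,0,0,0,-0.22,-1],[0,0,0,0,0,-0.31,-1],[0,0,0,0,0,-0.4,-1],[0,0,0,0,0,-0.48,-1],[0,0,0,0,0,-0.52,-1],[0,0,0,0,0,-0.52,-1]]}}

```text
time: 6.8
tool_pos: [533.5, -144.3, 175.9]
orientation: [0.001, 0.806, 0.592, -0.0]
wrist_force: [-0.6, -0.3, -1.3]
gripper_width: 9.3
```

```bash
python3 -c "
from h import *
import pickle
goto([541.9,78,175],-3.3)
d={n:cam(n) for n in('wrist','scene')}
pickle.dump(d,open('c4.pkl','wb'))
c=d['wrist'];cv2.imwrite('pics/w4.png',c['img'])
s=d['scene']['img'];cv2.imwrite('pics/s4.png',cv2.resize(s[120:280,220:400],None,fx=4,fy=3.7))"
```

```text
t 6.8 pos [ 533.5 -144.3  175.9] yaw -17.38 tilt [-0.0011  0.001  -1.    ] w 9.3 F [-0.6 -0.3 -1.3] M [ 0.03 -0.03 -0.02] q [ 0.07  0.76  0.26  1.65 -0.26  0.77  0.14]
inc [ 0.0003  0.0004 -0.0782] [ 0.8586 -0.2335  0.0023]
```

View pics/w4.png

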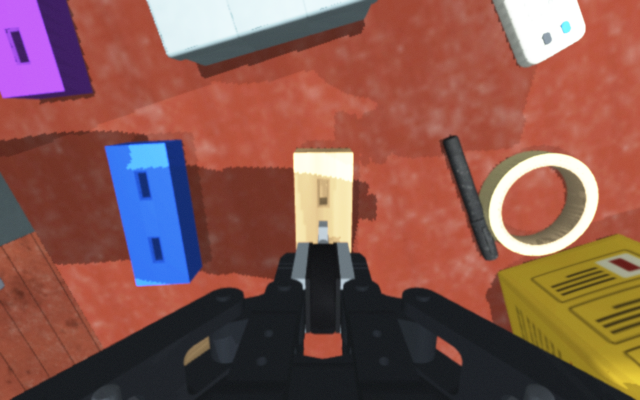

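View pics/s4.png

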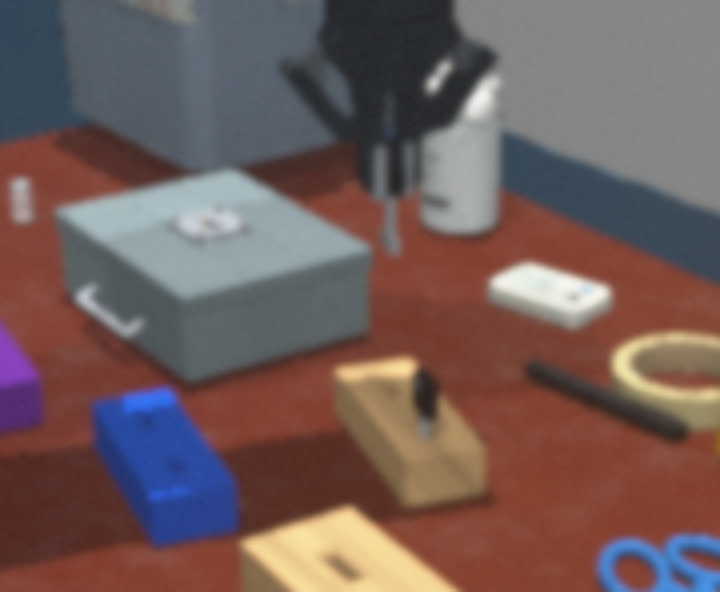

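```bash
python3 -c "
from h import *
import pickle
goto([541.5,13,165],-3.3)
d=pickle.load(open('c4.pkl','rb'))
print(proj(d['scene'],[533.5,-144.3,138.5]))"
```

```text
t 6.9 pos [ 533.2 -144.2  175. ] yaw -17.38 tilt [-1.2e-03 -3.0e-04 -1.0e+00] w 9.1 F [-0.  -0.  -0.2] M [ 0.01  0.02 -0.01] q [ 0.07  0.76  0.26  1.65 -0.26  0.76  0.14]
inc [-0.0002  0.0004 -0.0782] [ 0.6101 -0.1562  0.0392]
[316.61911284 186.21011552]
```

Emit:
{"fn": "move_arm", "kwargs": {"increments": [[0,0,-0.008,0.05,-0.01,0.0,-1],[0,0,-0.02,0.13,-0.03,0.01,-1],[0,0,-0.035,0.23,-0.06,0.01,-1],[0,0,-0.05,0.33,-0.08,0.02,-1],[0,0,-0.06,0.43,-0.11,0.03,-1],[0,0,-0.07,0.52,-0.13,0.035,-1],[0,0,-0.078,0.58,-0.15,0.039,-1],[0,0,-0.078,0.61,-0.156,0.039,-1],[0,0,-0.078,0.61,-0.156,0.039,-1]]}}

```text
time: 8.02
tool_pos: [541.5, 13.1, 165.0]
orientation: [0.0, 0.727, 0.686, -0.001]
wrist_force: [0.1, -0.7, -0.7]
gripper_width: 9.5
```

```bash
python3 -c "
from h import *
import pickle
c=cam('wrist');cv2.imwrite('pics/w5.png',c['img']);pickle.dump(c,open('w5.pkl','wb'))
print(proj(c,[541.9,78.2,77]))
goto([541.9,78.2,137],-3.3)
"
```

```text
[318.93499754 113.43846676]
t 8.07 pos [541.5  12.5 165.1] yaw -3.37 tilt [-1.5e-03 -7.0e-04 -1.0e+00] w 8.8 F [ 0.   0.5 -0.2] M [ 0.    0.   -0.01] q [-0.2   0.76  0.22  1.7  -0.23  0.71  0.08]
inc [-0.0002  0.0005 -0.0004] [ 0.2625 -0.0138  0.1119]
```

View pics/w5.png

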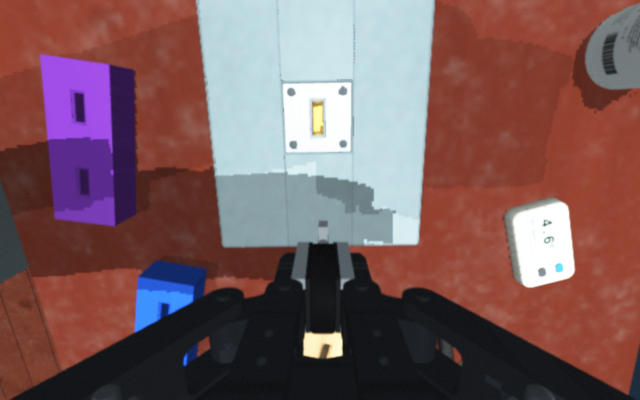

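Run:
```python
from h import *
import pickle
c=pickle.load(open("w5.pkl","rb"));im=c["img"].astype(int)
m=np.zeros((400,640),np.uint8);roi=np.s_[70:165,272:365];m[roi]=(im.min(2)>225)[roi]*255
m=cv2.morphologyEx(m,cv2.MORPH_CLOSE,np.ones((25,25)))
cs,_=cv2.findContours(m,0,1);k=max(cs,key=cv2.contourArea);r=cv2.minAreaRect(k);b=cv2.boxPoints(r);print(r)
P=np.array([onz(c,*p,77) for p in b]);print(P.round(1),P.mean(0));e=np.roll(P,-1,0)-P;print(np.linalg.norm(e,axis=1),np.degrees(np.arctan2(e[:,1],e[:,0])))
m=np.zeros((400,640),np.uint8);roi=np.s_[95:140,300:335];m[roi]=(im.min(2)<190)[roi]*255
cs,_=cv2.findContours(m,0,1);k=max(cs,key=cv2.contourArea);r=cv2.minAreaRect(k);print("slot",cv2.boundingRect(k),r)
b=cv2.boxPoints(r);P=np.array([onz(c,*p,77) for p in b]);print(P.round(1),P.mean(0));e=np.roll(P,-1,0)-P;print(np.linalg.norm(e,axis=1),np.degrees(np.arctan2(e[:,1],e[:,0])))
print("tip pred",proj(c,[541.5,12.7,128]),"bit end",[proj(c,[541.5+dx+10*.057,22.7,140]) .round(1) for dx in(-2.5,2.5)],[proj(c,[541.5+dx+10*.057,22.7,128]) .round(1) for dx in(-2.5,2.5)])
z=cv2.resize(c["img"][70:260,260:385],None,fx=4,fy=3,interpolation=cv2.INTER_CUBIC);cv2.imwrite("pics/z5.png",z)
```

```text
((316.5, 117.0), (68.0, 67.0), 90.0)
[[519.9  98.5  77. ]
 [563.1  96.   77. ]
 [561.5  52.3  77. ]
 [515.9  54.9  77. ]] [540.10652843  75.41063112  77.        ]
[43.27678749 43.72325426 45.69932623 43.74171209] [ -3.36868581 -92.06759862 176.63928556  84.75820651]
slot (311, 101, 13, 34) ((317.0, 117.5), (33.0, 12.0), 90.0)
[[537.2  86.4  77. ]
 [545.   85.9  77. ]
 [543.8  64.7  77. ]
 [535.7  65.2  77. ]] [540.44788901  75.53547773  77.        ]
[ 7.86286499 21.22330374  8.07353558 21.22484424] [ -3.36723006 -93.3467857  176.63681596  86.08450609]
tip pred [324.33069159 233.9822531 ] bit end [array([319.7, 224.7]), array([329.2, 224.2])] [array([319.9, 217.5]), array([328.8, 217. ])]
```

View pics/z5.png

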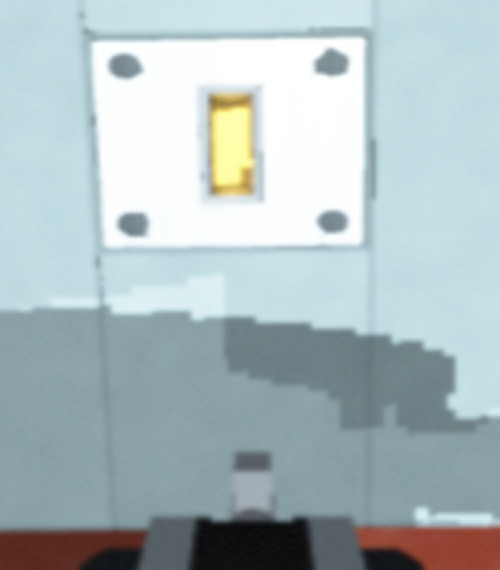

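Emit:
{"fn": "move_arm", "kwargs": {"increments": [[0,0,0,0.03,-0.002,0.01,-1],[0,0,0,0.08,-0.006,0.03,-1],[0,0,0,0.14,-0.01,0.06,-1],[0,0,0,0.2,-0.014,0.1,-1],[0,0,0,0.24,-0.017,0.14,-1],[0,0,0,0.26,-0.017,0.16,-1],[0,0,0,0.26,-0.017,0.164,-1],[0,0,0,0.26,-0.017,0.164,-1]]}}

```text
time: 9.07
tool_pos: [541.2, 77.1, 124.1]
orientation: [0.0, 0.728, 0.686, -0.001]
wrist_force: [-0.3, 0.4, -0.1]
gripper_width: 9.1
```

```bash
python3 -c "
from h import *
import pickle
d={n:cam(n) for n in('wrist','scene')};c=d['wrist']
z=cv2.resize(c['img'][90:270,230:410],None,fx=3.3,fy=3.3,interpolation=cv2.INTER_CUBIC);cv2.imwrite('pics/z6.png',z)
s=d['scene']['img'];cv2.imwrite('pics/s6.png',cv2.resize(s[140:220,220:330],None,fx=7,fy=7,interpolation=cv2.INTER_CUBIC))
pickle.dump(d,open('c6.pkl','wb'))
goto([541.1,77.4,115],-3.4)
"
```

```text
t 9.18 pos [541.2  77.2 124.3] yaw -3.41 tilt [-1.5e-03 -2.0e-04 -1.0e+00] w 9.2 F [-1.3  0.9  0.2] M [-0.02 -0.04 -0.02] q [-0.31  0.83  0.21  1.72 -0.27  0.62 -0.01]
inc [-0.      0.0005 -0.0001] [ 0.001  -0.0005  0.037 ]
```

View pics/z6.png

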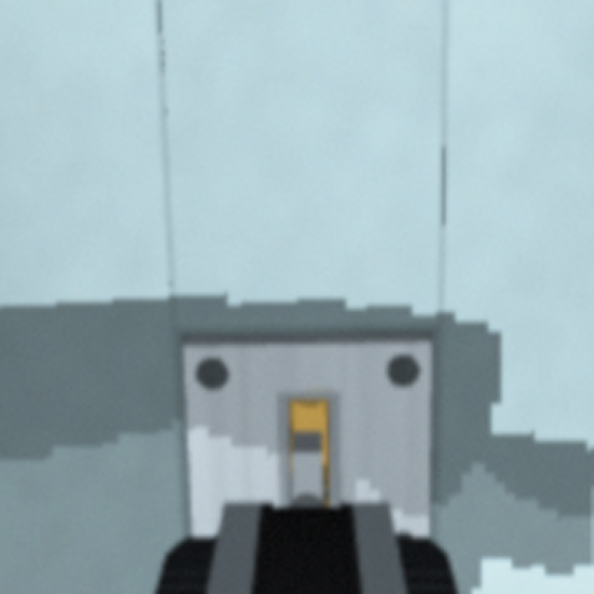

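View pics/s6.png

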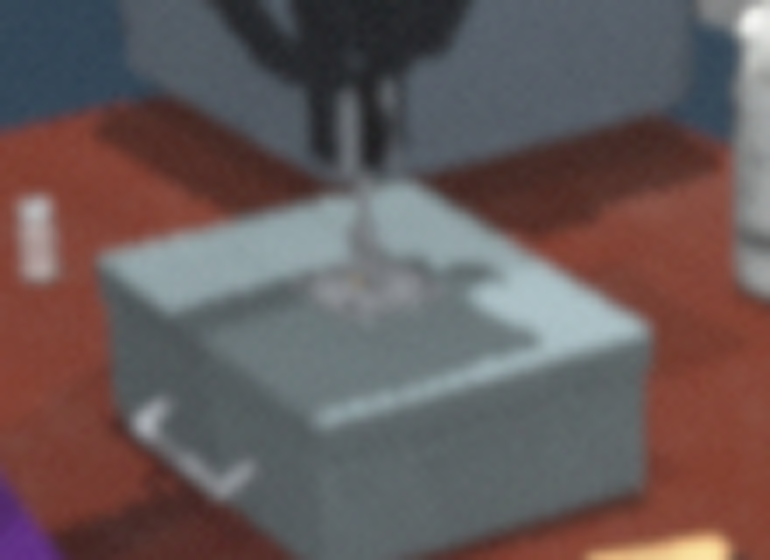

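```bash
python3 -c "
from h import *
import pickle
c=pickle.load(open('c6.pkl','rb'))['wrist']
print('chamf outer',onz(c,323.6,90+391/3.3-.5,77),'inner',onz(c,323.6,90+400/3.3-.5,75))
print('bit low',onz(c,323.2,90+432/3.3-.5,87.2),'bit up',onz(c,323.2,90+450/3.3-.5,99.2))
"
```

```text
chamf outer [541.53106198  89.02337128  77.        ] inner [541.39989261  86.72888939  75.        ]
bit low [541.0317972   84.83449295  87.2       ] bit up [541.07993938  85.91383576  99.2       ]
```

Emit:
{"fn": "move_arm", "kwargs": {"increments": [[0,0,0,0.001,0.001,0.008,-1],[0,0,0,0.001,0.001,0.018,-1],[0,0,0,0.001,0.001,0.028,-1],[0,0,0,0.001,0.001,0.036,-1],[0,0,0,0.001,0.001,0.042,-1],[0,0,0,0.001,0.001,0.048,-1],[0,0,0,0.001,0.001,0.053,-1],[0,0,0,0.001,0.001,0.057,-1]]}}

```text
time: 10.18
tool_pos: [541.5, 77.4, 110.0]
orientation: [0.0, 0.728, 0.686, -0.001]
wrist_force: [-0.3, -0.1, -0.1]
gripper_width: 9.2
```

```bash
python3 -c "
from h import *
goto([541.5,77.5,105],-3.4)
"
```

```text
t 10.18 pos [541.5  77.4 110. ] yaw -3.41 tilt [-1.5e-03 -1.0e-04 -1.0e+00] w 9.2 F [-0.3 -0.1 -0.1] M [ 0.05 -0.04 -0.01] q [-0.31  0.85  0.2   1.73 -0.27  0.59 -0.  ]
inc [-0.      0.0005 -0.    ] [0.0004 0.     0.0198]
```

Emit:
{"fn": "move_arm", "kwargs": {"increments": [[0,0,0,0,0,0.004,-1],[0,0,0,0,0,0.008,-1],[0,0,0,0,0,0.012,-1]]}}

```text
time: 10.55
tool_pos: [541.8, 77.4, 107.3]
orientation: [0.001, 0.728, 0.686, -0.0]
wrist_force: [0.5, 0.3, 8.7]
gripper_width: 9.1
```

Emit:
{"fn": "move_arm", "kwargs": {"increments": [[0,0,0.016,0,0,0.004,-1],[0,0,-0.016,0,0,0.006,-1],[0,0,0.016,0,0,0.008,-1],[0,0,-0.016,0,0,0.008,-1]]}}

```text
time: 11.05
tool_pos: [541.7, 77.5, 105.2]
orientation: [0.001, 0.71, 0.704, -0.0]
wrist_force: [-1.4, 0.7, -0.3]
gripper_width: 9.0
```

```bash
python3 -c "
from h import *
goto([541.5,77.5,105],-3.4)
"
```

```text
t 11.05 pos [541.7  77.5 105.2] yaw -0.51 tilt [-1.6e-03  4.0e-04 -1.0e+00] w 9.0 F [-1.4  0.7 -0.3] M [-0.01  0.23 -0.05] q [-0.3   0.86  0.19  1.73 -0.26  0.58  0.03]
inc [0.0001 0.0005 0.016 ] [-0.0001 -0.0006  0.0006]
```

Emit:
{"fn": "move_arm", "kwargs": {"increments": [[0,0,0.016,0,-0.0006,0,-1],[0,0,0.016,0,-0.0006,0.006,-1],[0,0,0.016,0,-0.0006,0.012,-1],[0,0,0.016,0,-0.0006,0.018,-1],[0,0,0.016,0,-0.0006,0.024,-1]]}}

```text
time: 11.68
tool_pos: [541.5, 77.5, 99.0]
orientation: [0.001, 0.728, 0.686, -0.0]
wrist_force: [-0.4, -0.7, -1.0]
gripper_width: 9.7
```

```bash
python3 -c "
from h import *
goto([541.5,77.5,90],-3.4)
c=cam('wrist')
cv2.imwrite('pics/z7.png',cv2.resize(c['img'][130:350,230:410],None,fx=2.7,fy=2.7))
"
```

```text
t 11.68 pos [541.5  77.5  99. ] yaw -3.41 tilt [-1.6e-03  3.0e-04 -1.0e+00] w 9.7 F [-0.4 -0.7 -1. ] M [0.08 0.01 0.04] q [-0.3   0.87  0.2   1.73 -0.28  0.57  0.  ]
inc [ 0.0001  0.0005 -0.    ] [0.     0.0001 0.036 ]
```

View pics/z7.png

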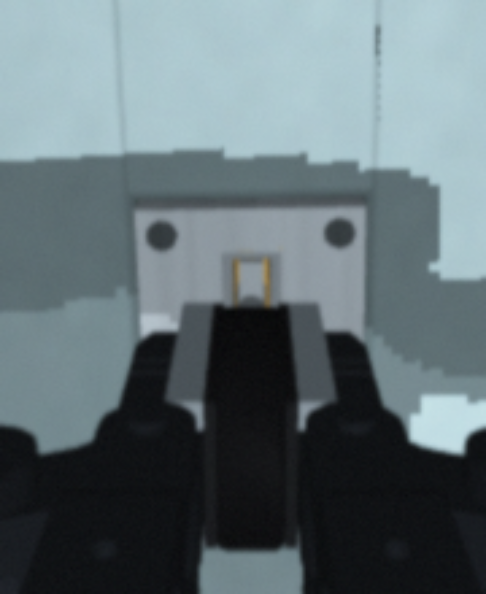

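Emit:
{"fn": "move_arm", "kwargs": {"increments": [[0,0,0,0,0,0.008,-1],[0,0,0,0,0,0.016,-1],[0,0,0,0,0,0.024,-1],[0,0,0,0,0,0.032,-1],[0,0,0,0,0,0.038,-1],[0,0,0,0,0,0.042,-1]]}}

```text
time: 12.48
tool_pos: [541.4, 77.5, 88.2]
orientation: [0.001, 0.728, 0.686, -0.001]
wrist_force: [-1.3, -0.5, -0.3]
gripper_width: 9.2
```

```bash
python3 -c "
from h import *
goto([541.5,77.5,86],-3.4)
"
```

```text
t 12.47 pos [541.4  77.5  88.2] yaw -3.4 tilt [-1.7e-03  1.0e-04 -1.0e+00] w 9.2 F [-1.3 -0.5 -0.3] M [-0.02 -0.01  0.04] q [-0.3   0.89  0.19  1.74 -0.28  0.54  0.01]
inc [ 0.      0.0005 -0.    ] [0.0002 0.0004 0.0089]
```

Emit:
{"fn": "move_arm", "kwargs": {"increments": [[0,0,0,0,0,0.003,-1],[0,0,0,0,0,0.006,-1]]}}

```text
time: 12.72
tool_pos: [541.5, 77.5, 86.9]
orientation: [0.001, 0.728, 0.686, -0.0]
wrist_force: [-2.2, -0.1, 11.9]
gripper_width: 9.2
```

Emit:
{"fn": "move_arm", "kwargs": {"increments": [[0,0,0,0,0,0.003,-1],[0,0,0,0,0,0.003,-1]]}}

```text
time: 12.98
tool_pos: [541.6, 77.5, 86.8]
orientation: [0.001, 0.728, 0.686, -0.0]
wrist_force: [-3.4, -0.1, 15.7]
gripper_width: 9.2
```

```bash
python3 -c "
from h import *
goto([541.5,77.5,86.5],-103)
"
```

```text
t 12.97 pos [541.6  77.5  86.8] yaw -3.4 tilt [-1.3e-03  9.0e-04 -1.0e+00] w 9.2 F [-3.4 -0.1 15.7] M [ 0.02  0.93 -0.02] q [-0.3   0.89  0.19  1.74 -0.28  0.54  0.01]
inc [6.000e-04 1.000e-04 5.533e-01] [-0.0001 -0.0004  0.0011]
```

Emit:
{"fn": "move_arm", "kwargs": {"increments": [[0,0,0.03,0,0,0.002,-1],[0,0,0.06,0,0,0.002,-1],[0,0,0.09,0,0,0.002,-1],[0,0,0.12,0,0,0.002,-1],[0,0,0.15,0,0,0.002,-1]]}}

```text
time: 13.6
tool_pos: [542.5, 77.3, 86.9]
orientation: [0.001, 0.869, 0.496, 0.001]
wrist_force: [2.9, -1.3, 7.7]
gripper_width: 9.3
```

```bash
python3 -c "
from h import *
goto([541.5,77.5,86.5],-99.4)
"
```

```text
t 13.6 pos [542.5  77.3  86.9] yaw -30.59 tilt [ 3.0e-04  3.4e-03 -1.0e+00] w 9.3 F [ 2.9 -1.3  7.7] M [-0.34 -0.61  0.06] q [-0.36  0.9   0.31  1.74 -0.46  0.56 -0.3 ]
inc [ 0.0009 -0.0007  0.3823] [-0.0013 -0.0037  0.0015]
```

Emit:
{"fn": "move_arm", "kwargs": {"increments": [[0,0,0.03,0,0,0.002,-1],[0,0,0.06,0,0,0.002,-1],[0,0,0.09,0,0,0.002,-1],[0,0,0.12,0,0,0.002,-1],[0,0,0.15,0,0,0.002,-1],[0,0,0.18,0,0,0.002,-1]]}}

```text
time: 14.35
tool_pos: [543.4, 76.6, 86.9]
orientation: [0.002, 0.973, 0.232, 0.002]
wrist_force: [2.6, -4.6, 5.0]
gripper_width: 9.4
```

```bash
python3 -c "
from h import *
goto([541.5,77.5,86.5],-99.4)
"
```

```text
t 14.35 pos [543.4  76.6  86.9] yaw -63.19 tilt [ 0.0037  0.0046 -1.    ] w 9.4 F [ 2.6 -4.6  5. ] M [-1.16 -0.52  0.15] q [-0.43  0.93  0.46  1.75 -0.66  0.62 -0.69]
inc [ 0.001  -0.0016  0.2012] [-0.005  -0.0066  0.0017]
```

Emit:
{"fn": "move_arm", "kwargs": {"increments": [[0,0,0.03,0,0.001,0.002,-1],[0,0,0.06,0,0.002,0.002,-1],[0,0,0.09,-0.001,0.003,0.002,-1],[0,0,0.12,-0.001,0.003,0.002,-1],[0,0,0.15,-0.001,0.004,0.002,-1],[0,0,0.175,-0.001,0.005,0.002,-1],[0,0,0.19,-0.001,0.005,0.002,-1],[0,0,0.19,-0.001,0.005,0.002,-1]]}}

```text
time: 15.35
tool_pos: [543.9, 75.1, 86.9]
orientation: [0.001, 0.998, -0.065, 0.003]
wrist_force: [-1.8, -1.9, 9.0]
gripper_width: 9.4
```

```bash
python3 -c "
from h import *
goto([543.7,75.3,86.5],-99.4)
c=cam('wrist')
cv2.imwrite('pics/z8.png',cv2.resize(c['img'][100:400,160:480],None,fx=2,fy=2))
s=cam('scene')['img'];cv2.imwrite('pics/s8.png',cv2.resize(s[140:260,220:350],None,fx=5,fy=5,interpolation=cv2.INTER_CUBIC))
"
```

```text
t 15.35 pos [543.9  75.1  86.9] yaw -97.43 tilt [ 0.0065  0.0021 -1.    ] w 9.4 F [-1.8 -1.9  9. ] M [-0.46  0.43  0.05] q [-0.5   0.97  0.62  1.75 -0.84  0.7  -1.12]
inc [ 0.0006 -0.0021  0.011 ] [-0.001  -0.0008  0.0015]
```

View pics/z8.png

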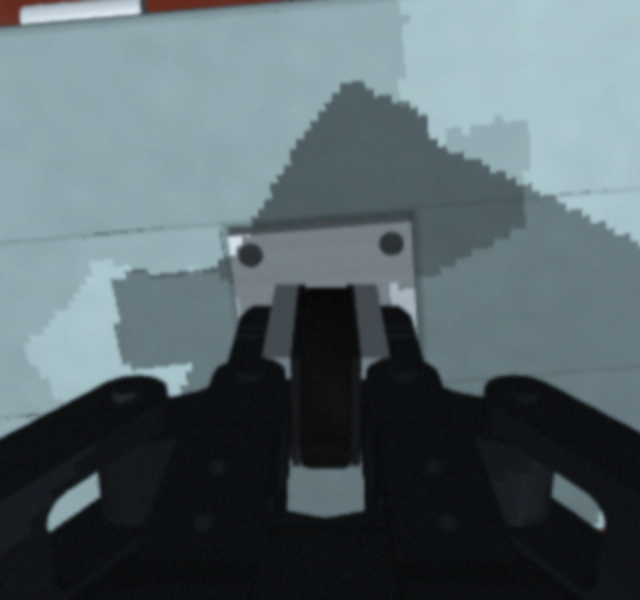

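View pics/s8.png

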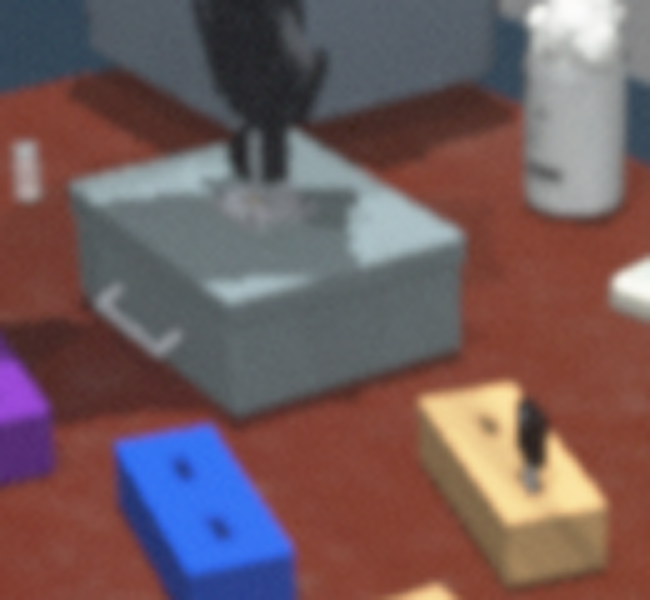

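Emit:
{"fn": "move_arm", "kwargs": {"increments": [[0,0,0.007,0,0,0.0015,-1],[0,0,0.014,0,0,0.0015,-1],[0,0,0.018,0,0,0.0015,-1],[0,0,0.018,0,0,0.0015,-1]]}}

```text
time: 15.95
tool_pos: [544.0, 74.9, 86.9]
orientation: [0.001, 0.996, -0.093, 0.003]
wrist_force: [-2.8, -1.3, 8.8]
gripper_width: 9.1
```

```bash
python3 -c "
from h import *
goto([543.7,75.3,86.5],-100)
m=[]
for i in range(6):
    cam('wrist');m.append(bot.get_state()['moment'])
print(np.mean(m,0))
"
```

```text
t 15.95 pos [544.   74.9  86.9] yaw -100.64 tilt [ 0.0069  0.0016 -1.    ] w 9.1 F [-2.8 -1.3  8.8] M [-0.29  0.71  0.06] q [-0.51  0.98  0.64  1.75 -0.85  0.71 -1.16]
inc [ 0.0005 -0.0022 -0.0035] [-0.0013 -0.0013  0.0016]
[-0.24258882  0.6571347   0.08031562]
```

Emit:
{"fn": "move_arm", "kwargs": {"increments": [[0,0,0.006,0,0,0.0015,-1],[0,0,0.012,0,0,0.0015,-1],[0,0,0.012,0,0,0.0015,-1]]}}

```text
time: 16.62
tool_pos: [543.9, 74.8, 86.9]
orientation: [0.001, 0.994, -0.111, 0.003]
wrist_force: [-2.2, 0.2, 9.4]
gripper_width: 9.1
```

```bash
python3 -c "
from h import *
goto([543.7,75.3,86.5],-100)
m=[];f=[]
for i in range(8):
    c=cam('wrist');s=bot.get_state();m.append(s['moment']);f.append(s['wrist_force'])
print(np.mean(m,0),np.mean(f,0))
cv2.imwrite('pics/t9.png',cam('top')['img'])
"
```

```text
t 16.62 pos [543.9  74.8  86.9] yaw -102.79 tilt [ 0.0071  0.0013 -1.    ] w 9.1 F [-2.2  0.2  9.4] M [-0.18  0.66  0.17] q [-0.51  0.98  0.65  1.75 -0.86  0.71 -1.19]
inc [ 0.0005 -0.0022 -0.0155] [-0.0014 -0.0017  0.0015]
[-0.18136002  0.68624138  0.20520656] [-2.69816325 -1.03521309  8.54320356]
```

View pics/t9.png

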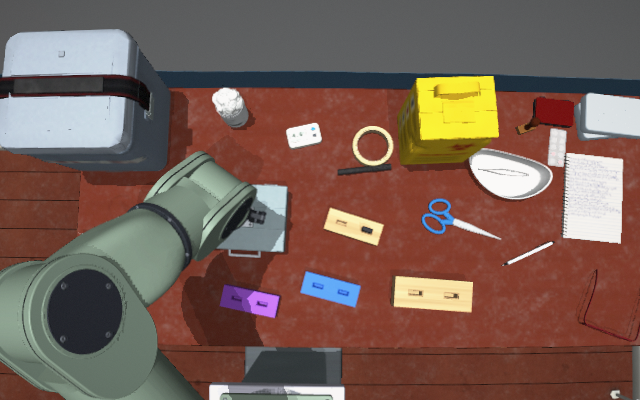

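```bash
python3 -c "
from h import *
print(workorder.job_done())
"
```

```text
the job is handed in; nothing more can be done
None
```

I took the round-bow key out of the wooden block, pushed it fully home in the strongbox keyhole and turned it a quarter turn clockwise. I handed the job in at about 17 s (limit 48 s) with the hand still gripping the key at 60 N. `job_done()` gives no verdict, so the result rests on my own readings.

- **Insertion:** the pins resisted with about 9 N at a tip depth of about 6.7 mm. Pushing with ±3° twists got the key past them, and it then slid freely.
- **Seating:** the key met a hard stop at tip depth of about 27 mm (27.5 mm expected). I pushed with about 16 N there and it moved no further.
- **Turn:** the gripper turned about 99° from the entry angle, which includes the key's play. The moment about the key's axis rose from about 0.08 to 0.2 N m over the last 2°, which fits the plug being held against its stop. I had no direct reading of the plug angle.
- **Rest of the desk:** the last overhead picture shows the other key still in the block. The tub, logger, marker and look-alike blocks looked unmoved.

**Disagreements between checks:**
- The wrist and overhead cameras differed by about 2–3 mm on the keyhole, so I aligned the key's bits to the slot in a close wrist picture.
- During the turn the gripper drifted about 2–3 mm sideways, which suggests the key sits about 2 mm off-centre in the grip. I followed the drift, and the side forces I read stayed around 5 N or less.

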